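Find the high spot of a wheel on the run-out tester

TASK

Check the wheel on the run-out tester: push the dial indicator in by its back plate until its tip bears on the wheel and the needle has gone round about a third of a turn, and let go of it. Then turn the wheel by its ball knob until its high spot stands against the tip (the needle at the greatest reading the wheel gives) and leave it there, hands off. Never push the indicator to the end of its stroke, and leave the other things on the bench where they are.

Things in the scene. Friction and masses are not known exactly. Their poses are not given: they have to be found in the camera images.
- tester: Run-out tester: grey base plate bolted down, 12 mm thick, 140 mm along its x, -75 to +200 mm along its y. Origin on the spindle axis at bench level, z up. Its dial indicator stands on the +y side and slides along y. A fixed round aluminium guard (62 mm radius, top at z = 47 mm) hides the wheel but for a window towards the indicator.
- ball_center (a point): Centre of the smooth black ball knob, 40 mm diameter, on the vertical spindle, 100 mm above the bench. Slippery (friction about 0.3): it turns when gripped across its widest part, flat fingers reaching past this height, with 35 N or more; gripped above its middle, or weakly, it slips. Below it only the stem (20 mm collar 18 mm down) and the guard's top 53 mm down; free all round.
- spindle (a joint): Angle of the spindle, rad, positive anticlockwise from above; +-20 possible, starts within +-0.5, resists with 0.25 N m, stays where left. A small pointer on the stem shows it (along the tester's x at 0). The wheel turns with it, but where the high spot lies relative to the spindle is unknown and differs each time.
- spindle_axis (a point): Point on the spindle axis 30 mm above the bench, inside the hidden wheel: a smooth 100 mm disc mounted 3 mm off centre, so its rim stands 47 to 53 mm from the axis, as a cosine of the angle (one high spot, the low spot opposite). The high spot starts at least 1 rad from the indicator's tip, on either side.
- tip (a point): Front end of the indicator's sprung plunger (6 mm ball tip, 31 mm above the bench), pointing along the tester's -y at the spindle axis. At the start it is 7 to 20 mm clear of the rim. Its spring pushes with 0.3 N plus 0.04 N per mm; stroke 14.5 mm.
- needle (a joint): Angle of the dial's needle, rad: 0 with the plunger free, growing clockwise from above as the plunger is pressed in, one turn (6.28) for 14 mm. At 0 it points at the double mark, towards the back plate; twelve marks round the dial.
- dial_center (a point): Centre of the indicator's upward-facing white dial (62 mm across, aluminium bezel 68 mm), 46 mm above the bench.
- push_plate (a point): Middle of the outer (+y) face of the upright back plate of the indicator's slide, 50 mm above the bench. Dark steel, 44 mm wide, 6 mm thick, 16 to 72 mm above the bench; free behind it. Pushed along the tester's -y with 6 to 9 N the slide carries the indicator to the wheel (36 mm at most) and stays where left.
- vial: small amber glass jar with a white cap, 28 mm across, 42 mm high, standing on the tester's base plate beside the indicator; origin at its underside
- spare_hub: loose aluminium hub, a 52 mm disc with a boss, 22 mm high; origin at its underside
- driver: screwdriver lying on the bench; origin under its middle
- solvent: white plastic bottle with a blue cap, 60 mm across, 130 mm high; origin at its underside
- rack: yellow divided tray, 90 x 130 x 35 mm; origin at its underside
- handset: black flat slab (a phone), 75 x 155 x 10 mm; origin at its underside
- pen_cup: white ceramic cup, 72 mm across, 95 mm high; origin at its underside
- spanner: steel spanner lying on the bench; origin under its middle

How it is judged (in metres and radians):
On the way:
1. the indicator bears on the wheel with its needle between a quarter and a half turn, and the robot has let go of it (value of joint needle between 1.4 and 3.3 rad and contact force between the fingers and tester below 0.1 N), for 0.3 s.
At the end, for the whole second after the job is handed in: the indicator's tip is pressed by the wheel (needle beyond a quarter turn, 1.6 rad) and stands at least 52.5 mm from the spindle axis; at the high spot it stands at 52.7 to 52.8 mm (53 mm less a little give), so the high spot is within about 20 degrees of the tip; the spindle is at rest (horizontal distance between tip and spindle_axis above 0.0525 m and value of joint needle above 1.6 rad and velocity of joint spindle between -0.03 and 0.03 rad/s); the robot touches nothing.
It fails at once if the indicator is driven to the end of its stroke (needle beyond 6.3 rad) (value of joint needle above 6.3 rad).
It fails at once if one of the other things on the bench is moved by more than 3 cm (distance of any of vial, spare_hub, driver, solvent, rack, handset, pen_cup, spanner from where it was at the start of the episode above 0.03 m).
It also fails if it takes over 72 s, if anything falls off the work surface, if the arm or the gripper's body presses on something with over 40 N, if the wrist force passes 120 N, or if a joint passes its speed limit or range.

ROBOT

A 6-joint arm with a two-finger parallel gripper is mounted at the origin on the work surface. World frame = base frame: x ahead of the robot, y to its left, z up, the work surface at z = 0. Lengths are in mm, angles in rad, forces in N, time in s.
With the tool pointing down it reaches from about 375 to 825 mm from the base axis. Payload 5.5 kg.
Tool frame: the origin (TCP) lies midway between the tips of the shut fingers; the grasp point (between the pads) lies 19 mm behind it; z points along the fingers, y is the line along which they close (so a half turn about z gives the same grasp; the last joint's range is limited). The gripper opens to 85 mm and grips with 20 to 120 N. Pads are 22 mm wide; open, the fingers measure 114 mm over their backs; the gripper's body (76 mm by 85 mm) begins 54 mm behind the grasp point. The pads swing forward as they close: fully open they stand 13 mm farther back than shut.
Start: joints at [1.162, 0.314, -0.047, 1.21, 0, 1.571], TCP at [238.501, 550.556, 200.699] pointing down, gripper open.
Joint ranges: [-2.67, 2.67], [-0.69, 1.73], [-1.03, 1.25], [-2.08, 2.16], [-1.42, 1.45], [-3.14, 3.14]. Speed limits (rad/s): [2.39, 2.39, 3.01, 3.14, 3.14, 3.14].

INTERFACE

Orientations are given as a unit quaternion [w, x, y, z].
In Python, from plant import readout, grab_frame, camera_model, env, models gives the robot as it stands. The module is installed in compiled form; this text tells all that it offers.
- The arm moves only by the shell command python3 -m handwheel 'ROWS' [FORCE]. ROWS is JSON, a list of rows, each a list of 7 numbers: the turn, a rotation vector about the tool's x, y, z in rad, then the shift along the tool's x, y, z in mm, then the finger opening in mm, from 0 to 85.4. A call has 1 to 5 rows; each row is the pose to reach, as a shift and turn from the pose commanded when the call began, along the tool's axes at that moment; what a row does not reach only later rows make up. A row lasts 1/10 s, in which the tool goes at most 50 mm and 8.59 degrees, less where a joint would pass 70% of its speed; a pose out of reach is approached as far as the arm can. A call with a gripper value outside its range is refused whole. The fingers move at their own pace and stop on an object; FORCE is the grip in N (left out, the last holds). Time passes only in rows, so rows that repeat a pose let the fingers close. It gives the time, the measured TCP pose, the force, the opening and the grip force at its end, in the units of the state.
- readout.read_state(): the state, without advancing time (a new reading comes with each control period).
- grab_frame(name): name is "side" or "top" or "wrist"; returns (picture, depth): 400x640x3 uint8, red, green, blue; 400x640 float32, mm along the optical axis (not along the pixel's ray), 0 where there is no reading.
- camera_model(name): a dict with "intrinsics" (3x3 intrinsics, pixels), "pose" (4x4, takes a point from camera to world coordinates). Camera axes: x right, y down, z forward; pixel columns grow to the right and rows downward; lengths in mm; the calibration is good to about 2 mm. A picture is of the moment at which its call begins: read the wrist's pose just before it. camera_model takes no time and is no camera call; for the wrist camera it gives the pose at the moment of the call.
- env.job_done(): hands the job in; it is judged then, once.
Trained networks look in the newest picture that a camera, given by its name, has taken for a name from the list of things; names that differ only in an ending like _2 or _b are one class to them, and where a whole thing is asked for, a point or a joint stands for the part that bears it (a point fixed in the world has none). Each returns a list of dicts, best first, with "confidence" (0 to 1); they miss things now and then, are a little off and sometimes report something else, mostly with a low value. They report only what shows in the picture. A call takes as long as a camera call.
- models.look_for(query, camera): "pixel" ([column, row] in pixels, amid what is visible of it).
- models.pinpoint(query, camera): "pixel" ([column, row] in pixels: a listed point, or the origin of a listed thing).
The state is a dict: "time_s": time; "joints": joint angles; "dq": joint speeds; "effort": joint torques, N m; "tcp_pos": TCP position; "tcp_rot": TCP orientation; "wrist_force": force on the tool from outside, world axes, zero at the start; "torque": the same for the moment, N m; "gripper_width": finger opening in mm; "grasp_force": force on a finger pad.
Only numpy, scipy, OpenCV 4.12 (cv2) and the standard library are available. Lean on these libraries where they do the work, as an engineer would, in place of code of your own. Each camera call takes 0.05 s, during which the arm holds its last target. There are 200 camera calls.

## Working session

There is one attempt and no reset: what is moved stays moved. The work goes in short steps, Python scripts to look and compute and a shell command to move; the robot and the scene stay as the last step left them, time stands still between calls to the robot, and variables do not carry over. Pictures are saved under pics/ and viewed, at most 10 in all, crops included, and the job is handed in when it is done.

```bash
mkdir -p pics; cat > h.py <<'E'
import numpy as np, cv2
from scipy.spatial.transform import Rotation as R
from plant import readout, grab_frame, camera_model, env, models
def deproj(cam,px,d):
    m=camera_model(cam);K=np.array(m["intrinsics"]);T=np.array(m["pose"])
    p=np.array([(px[0]-K[0,2])/K[0,0],(px[1]-K[1,2])/K[1,1],1])*d
    return T[:3,:3]@p+T[:3,3]
def onplane(cam,px,z):
    m=camera_model(cam);K=np.array(m["intrinsics"]);T=np.array(m["pose"])
    r=T[:3,:3]@np.array([(px[0]-K[0,2])/K[0,0],(px[1]-K[1,2])/K[1,1],1])
    return T[:3,3]+r*(z-T[2,3])/r[2]
def rot(s):
    q=s["tcp_rot"];return R.from_quat([q[1],q[2],q[3],q[0]]).as_matrix()
Z=dict(ball_center=100,tip=31,dial_center=46,push_plate=50,spindle_axis=30,vial=12,tester=0)
E
python3 - <<'E'
from h import *
s=readout.read_state();print(s["tcp_pos"],s["tcp_rot"],s["wrist_force"])
for c in ("top","side","wrist"):
    im,d=grab_frame(c);cv2.imwrite(f"pics/{c}0.png",im[:,:,::-1])
    for q in Z:
        r=models.pinpoint(q,c)
        if r: 
            print(c,q,[(np.round(a["pixel"]),round(a["confidence"],2),np.round(onplane(c,a["pixel"],Z[q]))) for a in r[:2]])
E
```

```text
[238.25631163 549.97052308 199.82631132] [-1.61260834e-04  2.02980060e-01  9.79182486e-01 -8.53185092e-04] [0.63334298 0.24117864 0.17427986]
top dial_center [(array([295., 216.]), 0.74, array([468.,  60.,  46.]))]
top push_plate [(array([193., 228.]), 0.69, array([437., 396.,  50.])), (array([284., 217.]), 0.64, array([465.,  96.,  50.]))]
top spindle_axis [(array([333., 212.]), 0.65, array([480., -66.,  30.])), (array([331., 209.]), 0.63, array([491., -60.,  30.]))]
top vial [(array([335., 213.]), 0.72, array([478., -72.,  12.])), (array([293., 203.]), 0.52, array([518.,  69.,  12.]))]
top tester [(array([333., 210.]), 0.95, array([491., -66.,   0.]))]
side ball_center [(array([333., 202.]), 0.76, array([501., -58., 100.]))]
side dial_center [(array([291., 204.]), 0.93, array([459.,  59.,  46.]))]
side push_plate [(array([280., 194.]), 0.82, array([462., 108.,  50.]))]
side spindle_axis [(array([330., 226.]), 0.64, array([485., -63.,  30.]))]
side vial [(array([307., 204.]), 0.7, array([515.,  60.,  12.])), (array([285., 150.]), 0.47, array([653., 321.,  12.]))]
side tester [(array([328., 236.]), 0.58, array([478., -62.,   0.]))]
```

View pics/top0.png

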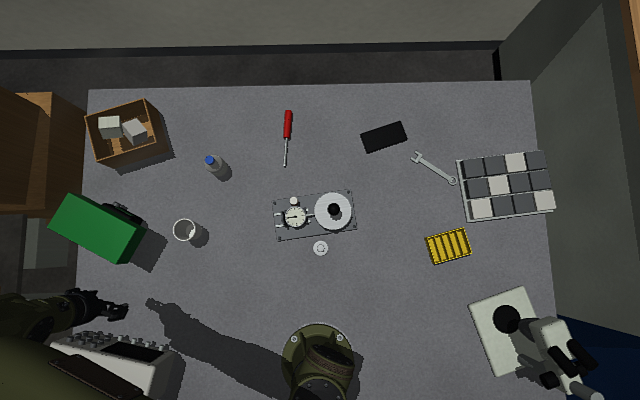

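View pics/side0.png

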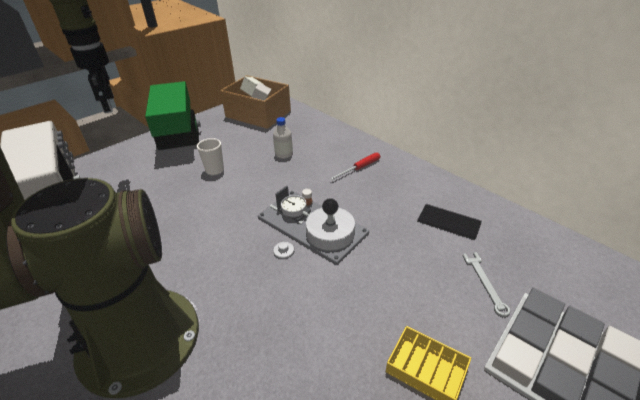

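The top picture shows the tester with its spindle at about (334,211), the dial at (295,216), the vial at (293,201) and the hub at (320,248). The side picture agrees. The tester's yaw is about 8.6°. I'll move to behind the plate, shutting the fingers on the way.

```bash
python3 -m handwheel '[[0,0,0.14,-36,-28,0,0],[0,0,0.28,-72,-56,0,0],[0,0,0.42,-108,-84,0,0],[0,0,0.56,-144,-111,0,0],[0,0,0.7,-180,-139,0,0]]' 30
cat > rel.py <<'E'
from h import *
import sys
# target world x y z [yaw of tool y deg] -> shift in tool axes and turn about tool z
def rel(t,yaw=None):
    s=readout.read_state();M=rot(s)
    print("tcp",np.round(s["tcp_pos"],1),"shift",np.round(M.T@(np.array(t)-s["tcp_pos"]),1),end=" ")
    a=np.arctan2(M[1,1],M[0,1]);print("yaw",round(np.degrees(a),1),"turn",None if yaw is None else round(a-np.radians(yaw),3))
if __name__=="__main__":
    v=[float(x) for x in sys.argv[1:]];rel(v[:3],v[3] if len(v)>3 else None)
E
python3 rel.py 455 155 150 8.6
```

```text
time_s: 1.7
tcp_pos: [349.0, 350.0, 200.9]
tcp_rot: [0.0, 0.529, 0.849, 0.0]
wrist_force: [0.4, -1.0, 0.8]
gripper_width: 12.2
grasp_force: 0.0
tcp [349.  350.  200.9] shift [-221.8    9.    50.8] yaw 26.2 turn 0.307
```

```bash
python3 -m handwheel '[[0,0,0.1,-45,2,10,0],[0,0,0.2,-90,4,20,0],[0,0,0.307,-135,6,30,0],[0,0,0.307,-180,8,40,0],[0,0,0.307,-222,9,51,0]]' 30
python3 - <<'E'
from h import *
for c in ("wrist","top","side"):
    im,d=grab_frame(c);cv2.imwrite(f"pics/{c}1.png",im[:,:,::-1])
    for q in Z:
        r=models.pinpoint(q,c)
        if r: print(c,q,[(np.round(a["pixel"]),round(a["confidence"],2),np.round(onplane(c,a["pixel"],Z[q]))) for a in r[:2]])
E
```

```text
time_s: 2.2
tcp_pos: [456.4, 155.0, 149.8]
tcp_rot: [0.0, 0.65, 0.76, 0.001]
wrist_force: [0.0, 0.5, 1.0]
gripper_width: -0.1
grasp_force: 0.0
wrist dial_center [(array([319., 243.]), 0.74, array([462., 104.,  46.])), (array([206., 317.]), 0.69, array([371.,  15.,  46.]))]
wrist push_plate [(array([318., 247.]), 0.6, array([462., 103.,  50.]))]
wrist spindle_axis [(array([313., 382.]), 0.95, array([481., -60.,  30.])), (array([369., 270.]), 0.67, array([513.,  78.,  30.]))]
wrist vial [(array([371., 270.]), 0.65, array([519.,  68.,  12.])), (array([313., 383.]), 0.57, array([484., -79.,  12.]))]
wrist tester [(array([316., 362.]), 0.69, array([484., -61.,  -0.])), (array([588.,   3.]), 0.68, array([647., 328.,   0.]))]
top ball_center [(array([331., 205.]), 0.69, array([496., -58., 100.]))]
top dial_center [(array([294., 216.]), 0.7, array([471.,  63.,  46.]))]
top push_plate [(array([334., 214.]), 0.67, array([473., -67.,  50.]))]
top spindle_axis [(array([331., 214.]), 0.69, array([476., -58.,  30.])), (array([284., 218.]), 0.69, array([465.,  98.,  30.]))]
top vial [(array([293., 201.]), 0.54, array([523.,  68.,  12.]))]
top tester [(array([335., 211.]), 0.95, array([488., -76.,   0.]))]
side ball_center [(array([331., 204.]), 0.65, array([493., -61., 100.])), (array([356., 172.]), 0.53, array([633., -16., 100.]))]
side dial_center [(array([294., 203.]), 0.78, array([468.,  57.,  46.]))]
side push_plate [(array([280., 198.]), 0.96, array([455.,  98.,  50.]))]
side spindle_axis [(array([333., 225.]), 0.6, array([493., -66.,  30.]))]
side vial [(array([307., 205.]), 0.51, array([516.,  57.,  12.]))]
side tester [(array([329., 236.]), 0.79, array([480., -65.,   0.]))]
```

View pics/wrist1.png

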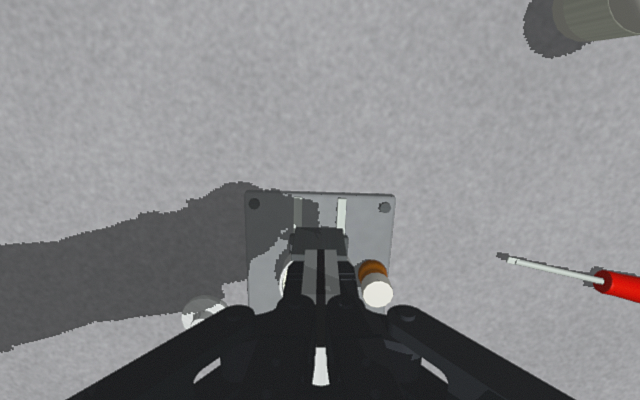

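The wrist picture shows the back plate at (318,238), the vial at (375,285), and the fingers hiding the dial. I'll make a half turn so the wrist camera looks at the dial.

```bash
for i in 1 2 3 4; do :; done
python3 -m handwheel '[[0,0,-0.149,0,0,0,0],[0,0,-0.298,0,0,0,0],[0,0,-0.447,0,0,0,0],[0,0,-0.596,0,0,0,0],[0,0,-0.745,0,0,0,0]]' >/dev/null
python3 -m handwheel '[[0,0,-0.149,0,0,0,0],[0,0,-0.298,0,0,0,0],[0,0,-0.447,0,0,0,0],[0,0,-0.596,0,0,0,0],[0,0,-0.745,0,0,0,0]]' >/dev/null
python3 -m handwheel '[[0,0,-0.149,0,0,0,0],[0,0,-0.298,0,0,0,0],[0,0,-0.447,0,0,0,0],[0,0,-0.596,0,0,0,0],[0,0,-0.745,0,0,0,0]]' >/dev/null
python3 -m handwheel '[[0,0,-0.149,0,0,0,0],[0,0,-0.298,0,0,0,0],[0,0,-0.447,0,0,0,0],[0,0,-0.596,0,0,0,0],[0,0,-0.745,0,0,0,0]]' >/dev/null
python3 -m handwheel '[[0,0,-0.08,0,0,0,0],[0,0,-0.162,0,0,0,0],[0,0,-0.162,0,0,0,0]]'
python3 - <<'E'
from h import *
print(readout.read_state()["joints"])
c="wrist"
im,d=grab_frame(c);cv2.imwrite(f"pics/{c}2.png",im[:,:,::-1]);np.save("d2.npy",d)
print(np.round(camera_model(c)["pose"],2),camera_model(c)["intrinsics"])
for q in Z:
        r=models.pinpoint(q,c)
        if r: print(c,q,[(np.round(a["pixel"]),round(a["confidence"],2),np.round(onplane(c,a["pixel"],Z[q]))) for a in r[:2]])
E
```

```text
time_s: 5.7
tcp_pos: [455.4, 156.7, 149.7]
tcp_rot: [0.0, 0.76, -0.65, -0.0]
wrist_force: [-0.3, -0.0, 0.4]
gripper_width: -0.0
grasp_force: 0.0
[ 3.31353264e-01  1.20992082e-01 -4.08549290e-01  1.04132980e+00
  6.76582855e-06 -1.39492977e+00]
[[-9.9000e-01 -1.4000e-01 -5.0000e-02  4.6805e+02]
 [-1.5000e-01  9.4000e-01  3.1000e-01  7.7300e+01]
 [ 0.0000e+00  3.1000e-01 -9.5000e-01  3.2318e+02]
 [ 0.0000e+00  0.0000e+00  0.0000e+00  1.0000e+00]] [[358.76968828   0.         320.31147583]
 [  0.         358.76968828 196.7047096 ]
 [  0.           0.           1.        ]]
wrist dial_center [(array([320.,  57.]), 0.94, array([470.,  63.,  46.]))]
wrist push_plate [(array([320., 121.]), 0.76, array([464., 107.,  50.]))]
wrist vial [(array([257.,  54.]), 0.93, array([521.,  66.,  12.])), (array([322., 119.]), 0.43, array([461., 110.,  12.]))]
```

View pics/wrist2.png

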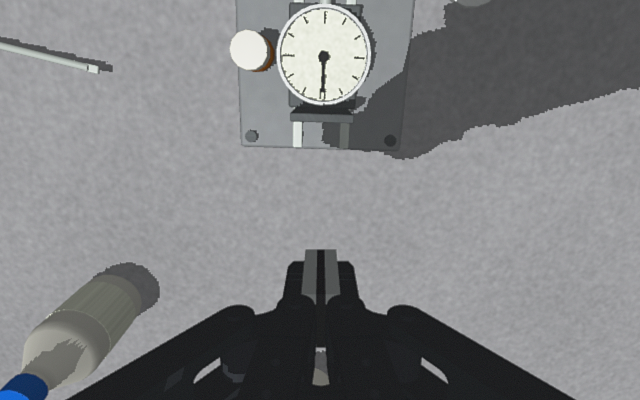

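The dial is at (323,56) with the needle on the double mark, so it reads zero. The plate is at (320,117), in line with the fingers, and tool +x is the push direction. Next I'll descend and come up close to the plate.

```bash
python3 -m handwheel '[[0,0,0,0,0,35,0],[0,0,0,0,0,70,0],[0,0,0,8,0,105,0],[0,0,0,25,0,105,0],[0,0,0,32,0,105,0]]'
cat > needle.py <<'E'
from h import *
import sys
def needle(save=None):
    s=readout.read_state()
    im,d=grab_frame("wrist")
    r=models.pinpoint("dial_center","wrist")
    m=camera_model("wrist");K=np.array(m["intrinsics"]);T=np.array(m["pose"])
    if not r: print("no dial");return
    c=onplane("wrist",r[0]["pixel"],46)
    u=rot(s)[:,0]; u=np.array([u[0],u[1],0])/np.hypot(u[0],u[1])   # tool x
    if len(sys.argv)>2: a=np.radians(float(sys.argv[2])); u=np.array([np.sin(a),-np.cos(a),0])  # tester -y from yaw
    v=np.array([-u[1],u[0],0])
    S=6;g=np.arange(-36,36,1/S);X,Y=np.meshgrid(g,g)  # img right = X
    # right = -v?, view from above: up = u (towards spindle), right = cross(u,z)
    rt=np.array([u[1],-u[0],0])
    P=c+X[...,None]*rt-Y[...,None]*u
    q=(P-T[:3,3])@T[:3,:3]; px=q@K.T; px=px[...,:2]/px[...,2:]
    w=cv2.remap(im,px[...,0].astype(np.float32),px[...,1].astype(np.float32),cv2.INTER_LINEAR)
    g2=w.min(2).astype(float) if False else w.max(2).astype(float)
    # refine centre: white disc
    _,th=cv2.threshold(w.min(2),150,255,0)
    n,l,st,ce=cv2.connectedComponentsWithStats(cv2.morphologyEx(th,cv2.MORPH_CLOSE,np.ones((15,15),np.uint8)))
    k=1+np.argmax(st[1:,4]);cx,cy=st[k,0]+st[k,2]/2,st[k,1]+st[k,3]/2
    ang=np.radians(np.arange(0,360,1)); rr=np.arange(8,20,.5)*S
    xs=(cx+np.outer(-np.sin(ang),rr)).astype(np.float32);ys=(cy+np.outer(np.cos(ang),rr)).astype(np.float32)
    pr=cv2.remap(g2.astype(np.float32),xs,ys,cv2.INTER_LINEAR).mean(1)
    pr=cv2.GaussianBlur(np.r_[pr,pr,pr][:,None],(1,9),0)[360:720,0]
    i=pr.argmin(); print("t",round(s["time_s"],2),"tcp",np.round(s["tcp_pos"],1),"F",np.round(s["wrist_force"],1),"dial",np.round(c,1),"needle",round(ang[i],2),"contrast",round(pr[i]/np.median(pr),2),"bbox",st[k,2:4]/S)
    if save: cv2.imwrite(save,w[:,:,::-1])
if __name__=="__main__": needle(sys.argv[1] if len(sys.argv)>1 and sys.argv[1]!="-" else None)
E
python3 needle.py pics/n0.png
```

```text
time_s: 6.6
tcp_pos: [459.3, 124.0, 43.6]
tcp_rot: [0.001, 0.76, -0.65, -0.001]
wrist_force: [-0.4, 0.7, 0.6]
gripper_width: 0.5
grasp_force: 0.0
t 6.6 tcp [459.3 124.   43.6] F [-0.4  0.7  0.6] dial [470.6  62.4  46. ] needle 0.0 contrast 0.23 bbox [68.66666667 69.33333333]
```

View pics/n0.png

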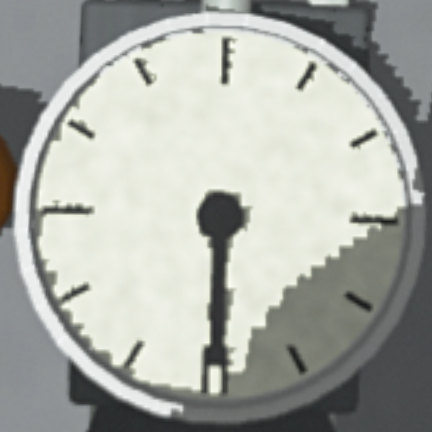

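The dial rectifies cleanly and the needle reads 0. Pushing in steps.

```bash
python3 -m handwheel '[[0,0,0,3,0,0,0],[0,0,0,6,0,0,0],[0,0,0,8,0,0,0],[0,0,0,10,0,0,0],[0,0,0,12,0,0,0]]'; python3 needle.py -
```

```text
time_s: 7.2
tcp_pos: [462.4, 113.3, 44.9]
tcp_rot: [-0.0, 0.76, -0.65, 0.0]
wrist_force: [-0.6, -1.3, -0.0]
gripper_width: -0.0
grasp_force: 0.0
t 7.2 tcp [462.4 113.3  44.9] F [-0.6 -1.3 -0. ] dial [469.9  61.5  46. ] needle 6.2 contrast 0.25 bbox [65.66666667 60.        ]
```

```bash
python3 -m handwheel '[[0,0,0,2,0,0,0],[0,0,0,4,0,0,0],[0,0,0,6,0,0,0],[0,0,0,8,0,0,0],[0,0,0,8,0,0,0]]'; python3 needle.py -
```

```text
time_s: 7.8
tcp_pos: [463.5, 105.1, 44.7]
tcp_rot: [0.0, 0.76, -0.65, 0.0]
wrist_force: [1.2, 0.6, -0.4]
gripper_width: -0.2
grasp_force: 0.0
t 7.8 tcp [463.5 105.1  44.7] F [ 1.2  0.6 -0.4] dial [468.7  61.6  46. ] needle 6.02 contrast 0.33 bbox [64.16666667 72.        ]
```

```bash
python3 -m handwheel '[[0,0,0,2,0,0,0],[0,0,0,4,0,0,0],[0,0,0,6,0,0,0],[0,0,0,6,0,0,0]]'; python3 needle.py pics/n1.png
```

```text
time_s: 8.3
tcp_pos: [464.4, 99.2, 44.7]
tcp_rot: [0.0, 0.76, -0.65, 0.0]
wrist_force: [-0.1, 0.5, 0.1]
gripper_width: 0.1
grasp_force: 0.0
t 8.3 tcp [464.4  99.2  44.7] F [-0.1  0.5  0.1] dial [469.9  60.7  46. ] needle 5.86 contrast 0.44 bbox [61.16666667 72.        ]
```

View pics/n1.png

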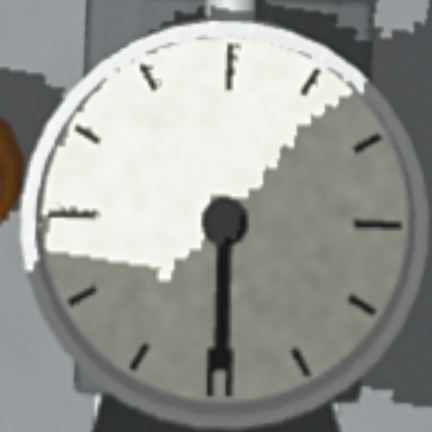

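The dial is half in shadow and the needle is still at 0. The shadow biased my reading, so I'll find the centre by the hub instead and look at the raw frame for the plate clearance.

```bash
python3 - <<'E'
t=open("needle.py").read()
a=t.index("    # refine centre");b=t.index("    ang=np.rad")
t=t[:a]+'''    # refine centre: dark hub
    dk=(w.max(2)<80).astype(np.uint8)
    n,l,st,ce=cv2.connectedComponentsWithStats(cv2.morphologyEx(dk,cv2.MORPH_OPEN,cv2.getStructuringElement(2,(27,27))))
    k=1+np.argmin(np.hypot(*(ce[1:]-216).T));cx,cy=ce[k]
    g2=255.-255*dk
'''+t[b:]
t=t.replace('"bbox",st[k,2:4]/S','"hub",np.round((ce[k]-216)/S,1)').replace("pr[i]/np.median(pr)","pr[i]/255")
t=t.replace('cv2.imwrite(save,w[:,:,::-1])','cv2.imwrite(save,(im if "raw" in save else w)[:,:,::-1])')
open("needle.py","w").write(t)
E
python3 needle.py pics/raw3.png
```

```text
t 8.4 tcp [464.4  99.4  44.7] F [-0.4 -0.2  0.5] dial [468.4  62.5  46. ] needle 0.03 contrast 0.01 hub [ 0.4 -1.2]
```

View pics/raw3.png

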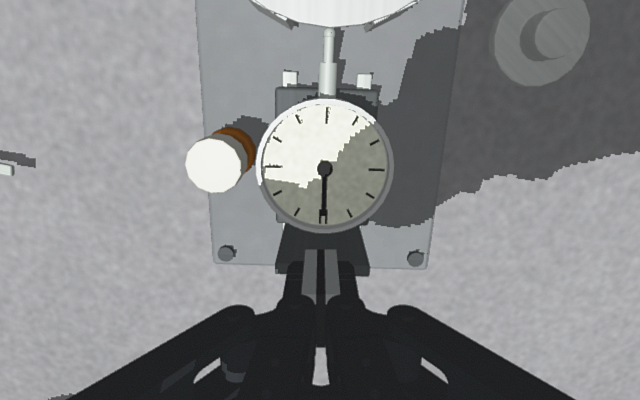

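```bash
python3 - <<'E'
from h import *
im,d=grab_frame("wrist")
for c in (321,295,285,355,362):
  for r in (228,240,250,256,262,268,274,280):
    if d[r,c]>0: print((c,r),np.round(deproj("wrist",(c,r),d[r,c])),im[r,c])
E
```

```text
(321, 228) [465.  93.  46.] [100 103 101]
(321, 240) [464.  99.  46.] [47 49 49]
(321, 250) [466.  89.  80.] [32 30 32]
(321, 256) [466.  88.  86.] [29 28 30]
(321, 262) [466.  88.  91.] [31 31 32]
(321, 268) [466.  89.  95.] [30 31 32]
(321, 274) [466.  88. 100.] [30 30 31]
(321, 280) [466.  88. 104.] [32 32 32]
(295, 228) [479. 101.  33.] [45 47 47]
(295, 240) [478. 101.  47.] [49 50 51]
(295, 250) [477. 101.  60.] [48 50 52]
(295, 256) [476. 102.  64.] [47 49 51]
(295, 262) [476.  94.  84.] [30 30 33]
(295, 268) [476.  94.  89.] [31 32 34]
(295, 274) [476.  94.  93.] [30 34 35]
(295, 280) [475.  94.  98.] [35 36 37]
(285, 228) [484. 102.  32.] [38 39 42]
(285, 240) [483. 101.  48.] [49 49 51]
(285, 250) [482. 101.  60.] [49 51 52]
(285, 256) [481. 101.  66.] [48 50 52]
(285, 262) [481. 102.  71.] [48 51 50]
(285, 268) [480. 104.  73.] [53 55 54]
(285, 274) [481. 150.   1.] [138 139 141]
(285, 280) [479.  95.  97.] [109 108 112]
(355, 228) [445.  97.  28.] [47 49 51]
(355, 240) [446.  97.  46.] [49 51 51]
(355, 250) [447.  97.  57.] [46 48 49]
(355, 256) [448.  97.  64.] [46 49 49]
(355, 262) [449.  98.  69.] [46 49 51]
(355, 268) [448.  99.  72.] [54 54 57]
(355, 274) [448. 102.  73.] [43 45 46]
(355, 280) [453.  91.  97.] [65 68 68]
(362, 228) [438. 104.  12.] [152 159 159]
(362, 240) [443.  97.  45.] [61 63 65]
(362, 250) [444.  97.  57.] [49 51 50]
(362, 256) [445.  96.  65.] [48 50 51]
(362, 262) [445.  97.  69.] [47 52 51]
(362, 268) [446.  98.  73.] [55 57 58]
(362, 274) [445. 102.  72.] [49 50 52]
(362, 280) [428. 147.   0.] [176 177 179]
```

```bash
python3 - <<'E'
from h import *
im,d=grab_frame("side");print(camera_model("side")["pose"][:3,3] if hasattr(camera_model("side")["pose"],"shape") else "")
m=camera_model("side");K=np.array(m["intrinsics"]);T=np.array(m["pose"])
v,u=np.mgrid[:400,:640]
P=np.stack([(u-K[0,2])/K[0,0]*d,(v-K[1,2])/K[1,1]*d,d],-1)@T[:3,:3].T+T[:3,3]
for y in range(170,240,3):
  print(y,[tuple(np.round(P[y,x]).astype(int)) if d[y,x]>0 else 0 for x in range(272,292,3)])
im2=cv2.resize(im[120:240,220:380],(800,600),interpolation=cv2.INTER_CUBIC);cv2.imwrite("pics/s4.png",im2[:,:,::-1])
E
```

```text
[ -33.22055011 -592.64574217  733.497369  ]
170 [(np.int64(447), np.int64(110), np.int64(139)), (np.int64(449), np.int64(99), np.int64(143)), (np.int64(454), np.int64(93), np.int64(144)), (np.int64(454), np.int64(80), np.int64(151)), (np.int64(470), np.int64(90), np.int64(137)), (np.int64(479), np.int64(89), np.int64(133)), (np.int64(489), np.int64(89), np.int64(128))]
173 [(np.int64(425), np.int64(80), np.int64(156)), (np.int64(451), np.int64(104), np.int64(130)), (np.int64(452), np.int64(92), np.int64(136)), (np.int64(452), np.int64(78), np.int64(143)), (np.int64(469), np.int64(89), np.int64(129)), (np.int64(479), np.int64(90), np.int64(123)), (np.int64(587), np.int64(218), np.int64(3))]
176 [(np.int64(424), np.int64(79), np.int64(148)), (np.int64(434), np.int64(81), np.int64(141)), (np.int64(450), np.int64(91), np.int64(128)), (np.int64(456), np.int64(86), np.int64(127)), (np.int64(468), np.int64(90), np.int64(119)), (np.int64(477), np.int64(88), np.int64(116)), (np.int64(578), np.int64(207), np.int64(1))]
179 [(np.int64(434), np.int64(95), np.int64(125)), (np.int64(433), np.int64
[... 5900 characters left out ...]
4), np.int64(14), np.int64(9)), (np.int64(407), np.int64(4), np.int64(14))]
236 [(np.int64(375), np.int64(40), np.int64(0)), (np.int64(380), np.int64(34), np.int64(0)), (np.int64(386), np.int64(29), np.int64(1)), (np.int64(391), np.int64(23), np.int64(0)), (np.int64(396), np.int64(17), np.int64(1)), (np.int64(401), np.int64(10), np.int64(3)), (np.int64(406), np.int64(4), np.int64(4))]
239 [(np.int64(368), np.int64(32), np.int64(-1)), (np.int64(373), np.int64(26), np.int64(1)), (np.int64(379), np.int64(21), np.int64(0)), (np.int64(384), np.int64(14), np.int64(1)), (np.int64(390), np.int64(9), np.int64(1)), (np.int64(397), np.int64(5), np.int64(-2)), (np.int64(401), np.int64(-1), np.int64(0))]
```

View pics/s4.png

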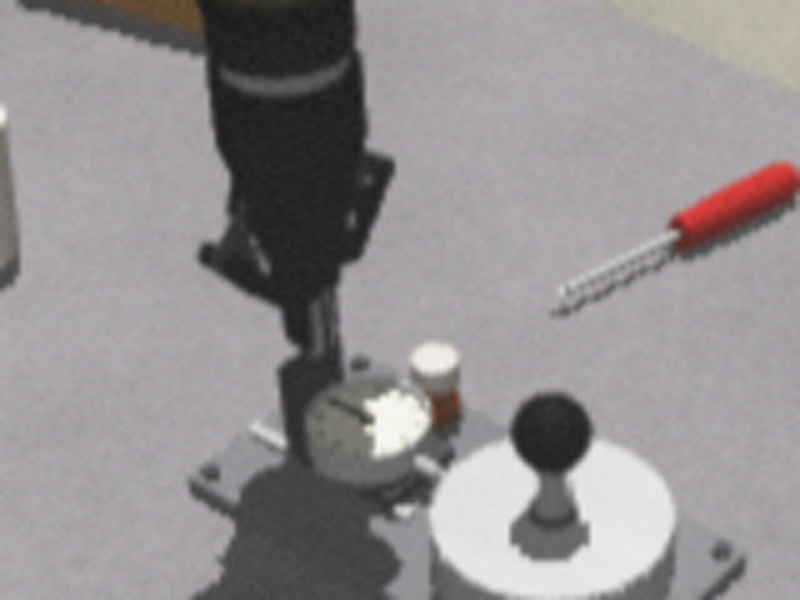

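The side view shows the fingertips ending at about z 78, just above the plate's top. So the real tips are about 33 mm short of the reported TCP. I'll back off, go 33 mm lower and push again.

```bash
python3 -m handwheel '[[0,0,0,-15,0,0,0],[0,0,0,-29,0,0,0],[0,0,0,-29,0,12,0],[0,0,0,-29,0,24,0],[0,0,0,-29,0,33,0]]'; python3 -m handwheel '[[0,0,0,2,0,0,0],[0,0,0,4,0,0,0],[0,0,0,6,0,0,0],[0,0,0,8,0,0,0]]'; python3 needle.py -
python3 - <<'E'
from h import *
im,d=grab_frame("wrist")
for c in (295,321,345):
  for r in range(190,300,8):
    if d[r,c]>0: print((c,r),np.round(deproj("wrist",(c,r),d[r,c])).astype(int),im[r,c])
E
```

```text
time_s: 9.1
tcp_pos: [459.0, 127.7, 10.1]
tcp_rot: [0.001, 0.76, -0.65, -0.0]
wrist_force: [0.2, -0.1, 0.0]
gripper_width: 0.2
grasp_force: 0.0
time_s: 9.5
tcp_pos: [461.7, 119.9, 12.1]
tcp_rot: [-0.0, 0.76, -0.65, 0.0]
wrist_force: [-0.8, 0.0, 0.4]
gripper_width: -0.3
grasp_force: 0.0
t 9.5 tcp [461.7 119.9  12.1] F [-0.8  0.   0.4] dial [468.7  60.3  46. ] needle 0.03 contrast 0.01 hub [0.2 1.1]
(295, 190) [478  86  43] [212 218 198]
(295, 198) [477  89  42] [233 236 224]
(295, 206) [477  93  43] [82 84 83]
(295, 214) [476 101  30] [61 63 62]
(295, 222) [476 101  40] [45 48 48]
(295, 230) [475 101  49] [45 46 47]
(295, 238) [475 101  57] [42 45 47]
(295, 246) [474 101  64] [44 45 46]
(295, 254) [474 101  70] [42 45 44]
(295, 262) [473 103  72] [51 53 51]
(295, 270) [473 106  73] [48 50 50]
(295, 278) [472 114  65] [31 30 33]
(295, 286) [472 114  69] [31 32 34]
(295, 294) [472 109  82] [28 28 31]
(321, 190) [467  84  43] [31 31 29]
(321, 198) [466  88  41] [48 49 46]
(321, 206) [466  91  43] [60 62 57]
(321, 214) [465  94  45] [100 102 102]
(321, 222) [465  99  40] [42 45 44]
(321, 230) [465  99  49] [43 46 46]
(321, 238) [465  99  56] [43 45 46]
(321, 246) [465 100  63] [44 46 45]
(321, 254) [465 100  70] [40 43 44]
(321, 262) [464 102  71] [49 51 51]
(321, 270) [464 105  71] [48 51 50]
(321, 278) [463 109  70] [27 26 27]
(321, 286) [463 110  75] [27 22 25]
(321, 294) [463 109  80] [28 31 31]
(345, 190) [457  83  43] [120 123 114]
(345, 198) [456  86  43] [121 124 114]
(345, 206) [456  89  43] [125 127 117]
(345, 214) [456  92  46] [106 108 109]
(345, 222) [454  98  39] [42 44 44]
(345, 230) [455  98  47] [42 42 44]
(345, 238) [455  98  56] [40 42 42]
(345, 246) [456  99  62] [40 43 42]
(345, 254) [456  99  69] [42 45 45]
(345, 262) [456 100  73] [50 53 53]
(345, 270) [455 104  72] [49 50 51]
(345, 278) [453 111  64] [34 33 38]
(345, 286) [454 111  71] [30 30 32]
(345, 294) [455 107  82] [31 30 31]
```

Now the fingers are behind the plate with about 3 mm of clearance.

```bash
python3 -m handwheel '[[0,0,0,2,0,0,0],[0,0,0,4,0,0,0],[0,0,0,6,0,0,0],[0,0,0,8,0,0,0],[0,0,0,10,0,0,0]]'; python3 needle.py -
```

```text
time_s: 10.15
tcp_pos: [462.4, 111.9, 11.9]
tcp_rot: [-0.001, 0.76, -0.65, -0.001]
wrist_force: [-2.0, 5.8, 0.8]
gripper_width: -0.2
grasp_force: 3.2
t 10.15 tcp [462.4 111.9  11.9] F [-2.   5.8  0.8] dial [469.6  55.7  46. ] needle 0.02 contrast 0.01 hub [0.4 0.7]
```

```bash
python3 -m handwheel '[[0,0,0,2,0,0,0],[0,0,0,4,0,0,0],[0,0,0,4,0,0,0]]'; python3 needle.py -
```

```text
time_s: 10.55
tcp_pos: [463.0, 107.7, 11.9]
tcp_rot: [-0.001, 0.76, -0.65, -0.001]
wrist_force: [-2.2, 4.7, 2.3]
gripper_width: 0.2
grasp_force: 2.6
t 10.55 tcp [463.  107.7  11.9] F [-2.2  4.7  2.3] dial [469.   51.8  46. ] needle 0.03 contrast 0.01 hub [-0.6  0.4]
```

```bash
python3 -m handwheel '[[0,0,0,2,0,0,0],[0,0,0,4,0,0,0],[0,0,0,4,0,0,0]]'; python3 needle.py -
```

```text
time_s: 10.95
tcp_pos: [463.5, 103.7, 11.9]
tcp_rot: [-0.001, 0.76, -0.65, -0.001]
wrist_force: [-3.2, 5.8, 2.5]
gripper_width: -0.1
grasp_force: 2.7
t 10.95 tcp [463.5 103.7  11.9] F [-3.2  5.8  2.5] dial [470.7  48.5  46. ] needle 0.07 contrast 0.01 hub [0.8 0. ]
```

```bash
python3 -m handwheel '[[0,0,0,2,0,0,0],[0,0,0,4,0,0,0],[0,0,0,4,0,0,0]]'; python3 needle.py -
```

```text
time_s: 11.35
tcp_pos: [463.9, 99.9, 11.8]
tcp_rot: [-0.001, 0.76, -0.65, -0.002]
wrist_force: [-2.7, 5.6, 3.1]
gripper_width: 0.1
grasp_force: 2.9
t 11.35 tcp [463.9  99.9  11.8] F [-2.7  5.6  3.1] dial [470.9  45.1  46. ] needle 1.82 contrast 0.01 hub [ 0.5 -0.5]
```

```bash
python3 -m handwheel '[[0,0,0,0.8,0,0,0],[0,0,0,0.8,0,0,0]]'; python3 needle.py -;  python3 -m handwheel '[[0,0,0,-5,0,0,0],[0,0,0,-15,0,0,0],[0,0,0,-25,0,0,0],[0,0,0,-25,0,0,0],[0,0,0,-25,0,0,0]]'; python3 needle.py -
python3 - <<'E'
from h import *
d0=[]
for c in ("top","side","wrist"):
    im,d=grab_frame(c)
    for q in ("ball_center","tester","spindle_axis","tip"):
        r=models.pinpoint(q,c)
        if r: print(c,q,[(np.round(a["pixel"]),round(a["confidence"],2),np.round(onplane(c,a["pixel"],Z[q]))) for a in r[:2]])
    # ball from depth: points z 85-118 around spindle
    m=camera_model(c);K=np.array(m["intrinsics"]);T=np.array(m["pose"]);v,u=np.mgrid[:400,:640]
    P=np.stack([(u-K[0,2])/K[0,0]*d,(v-K[1,2])/K[1,1]*d,d],-1)@T[:3,:3].T+T[:3,3]
    k=(d>0)&(np.hypot(P[...,0]-487,P[...,1]+63)<35)&(P[...,2]>88)&(P[...,2]<125)
    Q=P[k]
    if len(Q)>8:
        from scipy.optimize import least_squares
        f=least_squares(lambda p:np.linalg.norm(Q-p,axis=1)-20,[487,-63,100],loss="soft_l1");print(c,len(Q),"ball",f.x.round(1),abs(f.fun).mean().round(2))
E
```

```text
time_s: 11.65
tcp_pos: [464.0, 99.2, 11.9]
tcp_rot: [-0.001, 0.76, -0.65, -0.002]
wrist_force: [-3.5, 6.1, 2.0]
gripper_width: -0.1
grasp_force: 3.1
t 11.65 tcp [464.   99.2  11.9] F [-3.5  6.1  2. ] dial [471.5  44.2  46. ] needle 2.09 contrast 0.02 hub [ 0.9 -0.2]
time_s: 12.25
tcp_pos: [460.7, 122.7, 11.7]
tcp_rot: [0.0, 0.76, -0.65, 0.0]
wrist_force: [0.2, 0.6, 0.7]
gripper_width: -0.5
grasp_force: 0.0
t 12.25 tcp [460.7 122.7  11.7] F [0.2 0.6 0.7] dial [471.   44.5  46. ] needle 2.08 contrast 0.02 hub [ 0.6 -0.7]
top ball_center [(array([332., 212.]), 0.66, array([476., -60., 100.])), (array([331., 212.]), 0.28, array([476., -58., 100.]))]
top tester [(array([335., 212.]), 0.75, array([482., -74.,   0.])), (array([290., 214.]), 0.73, array([479.,  81.,   0.]))]
top spindle_axis [(array([335., 212.]), 0.82, array([480., -73.,  30.]))]
top 123 ball [484.4 -63.2 100.7] 1.33
side ball_center [(array([332., 204.]), 0.64, array([493., -61., 100.]))]
side tester [(array([330., 236.]), 0.83, array([481., -68.,   0.])), (array([328., 227.]), 0.53, array([503., -38.,   0.]))]
side spindle_axis [(array([329., 226.]), 0.89, array([484., -62.,  30.]))]
side 205 ball [484.2 -64.4 100.4] 0.86
wrist tester [(array([320., 201.]), 0.59, array([463., 105.,   0.]))]
```

The needle stays at 2.08 with the hand off, so the first part is done. The ball is at about (484.3,-63.8,100.5). Next I'll lift, cross over and centre joint 6 so a full ±π turn is available without regripping.

```bash
python3 -m handwheel '[[0,0,0,0,0,-40,0],[0,0,0,0,0,-85,0],[0,0,0.14,10,0,-120,0],[0,0,0.28,55,1,-120,85],[0,0,0.42,100,2,-120,85]]'; python3 rel.py 484.3 -63.8 132; python3 -c "
from h import *;print(readout.read_state()['joints'])"
```

```text
time_s: 13.6
tcp_pos: [475.9, 22.9, 133.5]
tcp_rot: [0.002, -0.607, 0.795, -0.001]
wrist_force: [0.3, 0.1, -0.4]
gripper_width: 28.2
grasp_force: 0.0
tcp [475.9  22.9 133.5] shift [ 81.4 -31.    1.5] yaw 164.7 turn None
[ 4.81674433e-02  1.19688543e-01 -4.49036162e-01  9.98277994e-01
 -5.44986376e-05 -1.25530575e+00]
```

```bash
python3 -m handwheel '[[0,0,0.14,30,-10,0,85],[0,0,0.28,60,-22,0,85],[0,0,0.42,81,-31,0,85],[0,0,0.56,81,-31,0,85],[0,0,0.70,81,-31,0,85]]' >/dev/null; python3 -m handwheel '[[0,0,0.14,0,0,0,85],[0,0,0.28,0,0,0,85],[0,0,0.42,0,0,0,85],[0,0,0.56,0,0,0,85],[0,0,0.70,0,0,0,85]]'
python3 rel.py 484.3 -63.8 45
cat > dial.py <<'E'
from h import *
import sys
def read(c,save=None):
    im,d=grab_frame(c); m=camera_model(c);K=np.array(m["intrinsics"]);T=np.array(m["pose"])
    a=np.radians(8.6);u=np.array([np.sin(a),-np.cos(a),0]);rt=np.array([u[1],-u[0],0])
    ctr=np.array([484.3,-63.8,46])-u*float(108);ctr=np.array([469.5,44.5,46]); S=6;g=np.arange(-40,40,1/S);X,Y=np.meshgrid(g,g)
    P=ctr+X[...,None]*rt-Y[...,None]*u; q=(P-T[:3,3])@T[:3,:3];px=q@K.T;px=px[...,:2]/px[...,2:]
    w=cv2.remap(im,px[...,0].astype(np.float32),px[...,1].astype(np.float32),cv2.INTER_CUBIC)
    if save: cv2.imwrite(save,w[:,:,::-1])
    return w
if __name__=="__main__": cv2.imwrite(sys.argv[1],np.hstack([cv2.resize(read(c),(400,400)) for c in ("top","side")])[:,:,::-1])
E
python3 dial.py pics/d5.png
```

```text
time_s: 14.6
tcp_pos: [482.9, -63.0, 131.6]
tcp_rot: [-0.0, 0.05, 0.999, 0.0]
wrist_force: [-0.3, -0.8, 0.2]
gripper_width: 84.9
grasp_force: 0.0
tcp [482.9 -63.  131.6] shift [-1.4 -0.7 86.6] yaw 84.3 turn None
```

View pics/d5.png

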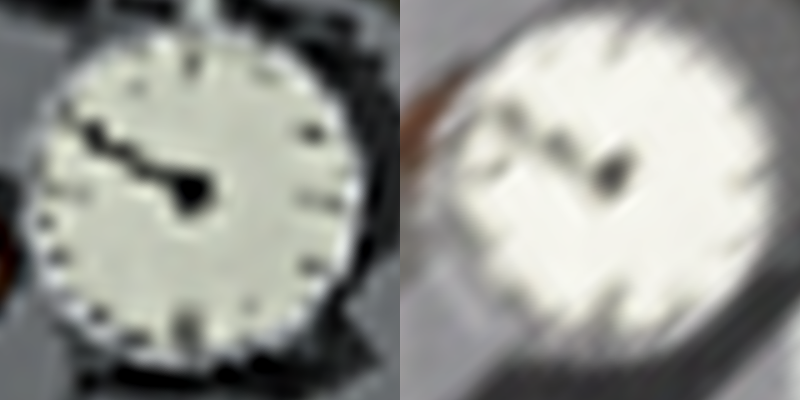

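Both far cameras show the dial: the needle is at about 120° (2.09 rad), at (95,130) from the hub at (190,190) in the left half. Next I'll descend and grip the ball.

```bash
python3 - <<'E'
t=open("dial.py").read();a=t.index("if __name__")
t=t[:a]+'''def ang(c):
    w=read(c).max(2).astype(np.float32); b=cv2.GaussianBlur(w,(0,0),9); n=b.shape[0]//2
    s=b[n-60:n+60,n-60:n+60]; i=np.unravel_index(s.argmin(),s.shape); cy,cx=i[0]+n-60,i[1]+n-60
    A=np.radians(np.arange(0,360,2));r=np.arange(7,22,.5)*6
    p=cv2.remap(w,(cx-np.outer(np.sin(A),r)).astype(np.float32),(cy+np.outer(np.cos(A),r)).astype(np.float32),1).mean(1)
    p=cv2.GaussianBlur(np.r_[p,p,p][:,None],(1,9),0)[180:360,0]; return round(float(A[p.argmin()]),2),round(float(p.min()/np.median(p)),2),((cx-n)/6,(cy-n)/6)
if __name__=="__main__":
    s=readout.read_state();M=rot(s);print("t",round(s["time_s"],2),"yaw",round(np.arctan2(M[1,1],M[0,1]),3),"j6",round(s["joints"][5],2),"F",np.round(s["wrist_force"],1),"grip",round(s["grasp_force"],1),"top",ang("top"),"side",ang("side"))
'''
open("dial.py","w").write(t)
E
python3 dial.py
python3 -m handwheel '[[0,0,0,-1,-1,30,85],[0,0,0,-1,-1,60,85],[0,0,0,-1,-1,87,85],[0,0,0,-1,-1,87,20],[0,0,0,-1,-1,87,20]]' 60
python3 -m handwheel '[[0,0,0,0,0,0,20],[0,0,0,0,0,0,20],[0,0,0,0,0,0,20]]' 60; python3 dial.py
```

```text
t 14.7 yaw 1.477 j6 -0.04 F [ 0.6 -0.3 -0.6] grip 0.0 top (2.02, 0.41, (np.float64(-1.8333333333333333), np.float64(-2.0))) side (2.02, 0.69, (np.float64(2.1666666666666665), np.float64(-5.0)))
time_s: 15.3
tcp_pos: [483.6, -64.1, 44.9]
tcp_rot: [-0.001, 0.046, 0.999, 0.0]
wrist_force: [1.1, -1.1, 0.5]
gripper_width: 58.7
grasp_force: 0.0
time_s: 15.6
tcp_pos: [485.5, -63.3, 46.6]
tcp_rot: [0.002, 0.046, 0.999, 0.001]
wrist_force: [-1.3, 3.6, 5.8]
gripper_width: 37.8
grasp_force: 59.7
t 15.6 yaw 1.478 j6 -0.04 F [-1.3  3.6  5.8] grip 59.7 top (2.02, 0.49, (np.float64(-1.8333333333333333), np.float64(-2.0))) side (2.02, 0.71, (np.float64(2.3333333333333335), np.float64(-5.166666666666667)))
```

The width of 37.8 mm and the upward force mean the grip is above the ball's middle. I'll open, go 11 mm lower and regrip.

```bash
python3 -m handwheel '[[0,0,0,0,0,0,60],[0,0,0,0,0,0,60],[0,0,0,0,0,0,60],[0,0,0,0,0,11,60],[0,0,0,0,0,11,20]]' 60
python3 -m handwheel '[[0,0,0,0,0,0,20],[0,0,0,0,0,0,20],[0,0,0,0,0,0,20],[0,0,0,0,0,0,20]]' 60; python3 dial.py
```

```text
time_s: 16.2
tcp_pos: [482.7, -64.1, 32.2]
tcp_rot: [-0.001, 0.047, 0.999, 0.0]
wrist_force: [-0.1, -0.4, -0.7]
gripper_width: 47.0
grasp_force: 0.0
time_s: 16.6
tcp_pos: [482.9, -63.0, 33.0]
tcp_rot: [-0.001, 0.047, 0.999, 0.001]
wrist_force: [-0.9, 4.3, -4.6]
gripper_width: 37.5
grasp_force: 60.3
t 16.6 yaw 1.478 j6 -0.04 F [-0.9  4.3 -4.6] grip 60.3 top (2.02, 0.49, (np.float64(-1.8333333333333333), np.float64(-2.0))) side (2.02, 0.71, (np.float64(2.1666666666666665), np.float64(-5.166666666666667)))
```

```bash
python3 -m handwheel '[[0,0,-0.1,0,0,0,20],[0,0,-0.2,0,0,0,20],[0,0,-0.3,0,0,0,20],[0,0,-0.4,0,0,0,20],[0,0,-0.4,0,0,0,20]]' 70; python3 dial.py
```

```text
time_s: 17.2
tcp_pos: [482.9, -63.3, 33.0]
tcp_rot: [-0.001, -0.153, 0.988, 0.001]
wrist_force: [-1.1, 5.3, -3.9]
gripper_width: 37.3
grasp_force: 70.4
t 17.2 yaw 1.878 j6 -0.44 F [-1.1  5.3 -3.9] grip 70.4 top (2.27, 0.38, (np.float64(-2.0), np.float64(-2.1666666666666665))) side (2.2, 0.75, (np.float64(2.0), np.float64(-5.5)))
```

It turns and the reading rises with +spindle. Continuing that way.

```bash
python3 -m handwheel '[[0,0,-0.14,0,0,0,20],[0,0,-0.28,0,0,0,20],[0,0,-0.42,0,0,0,20],[0,0,-0.56,0,0,0,20],[0,0,-0.7,0,0,0,20]]' 70; python3 dial.py;python3 -m handwheel '[[0,0,-0.14,0,0,0,20],[0,0,-0.28,0,0,0,20],[0,0,-0.42,0,0,0,20],[0,0,-0.56,0,0,0,20],[0,0,-0.7,0,0,0,20]]' 70; python3 dial.py
```

```text
time_s: 17.8
tcp_pos: [483.3, -63.8, 33.1]
tcp_rot: [-0.0, -0.483, 0.875, 0.001]
wrist_force: [0.9, 4.2, -6.8]
gripper_width: 37.3
grasp_force: 70.6
t 17.8 yaw 2.58 j6 -1.14 F [ 0.9  4.2 -6.8] grip 70.6 top (3.0, 0.38, (np.float64(-1.3333333333333333), np.float64(-2.1666666666666665))) side (3.0, 0.67, (np.float64(2.1666666666666665), np.float64(-5.666666666666667)))
time_s: 18.4
tcp_pos: [483.8, -63.9, 33.1]
tcp_rot: [-0.0, 0.753, -0.658, -0.0]
wrist_force: [2.6, 4.1, -9.8]
gripper_width: 37.5
grasp_force: 70.9
t 18.4 yaw -3.006 j6 -1.84 F [ 2.6  4.1 -9.8] grip 70.9 top (3.94, 0.33, (np.float64(-1.1666666666666667), np.float64(-2.1666666666666665))) side (3.98, 0.58, (np.float64(2.8333333333333335), np.float64(-5.5)))
```

The fit gives the high spot about 1.0 rad further on, which is within range.

```bash
python3 -m handwheel '[[0,0,-0.14,0,0,0,20],[0,0,-0.28,0,0,0,20],[0,0,-0.42,0,0,0,20],[0,0,-0.56,0,0,0,20],[0,0,-0.7,0,0,0,20]]' 70; python3 dial.py;python3 -m handwheel '[[0,0,-0.15,0,0,0,20],[0,0,-0.3,0,0,0,20],[0,0,-0.3,0,0,0,20]]' 70; python3 dial.py
```

```text
time_s: 19.0
tcp_pos: [484.2, -63.7, 33.1]
tcp_rot: [-0.0, 0.933, -0.36, -0.0]
wrist_force: [3.6, 5.6, -14.3]
gripper_width: 37.1
grasp_force: 71.3
t 19.0 yaw -2.308 j6 -2.54 F [  3.6   5.6 -14.3] grip 71.3 top (4.64, 0.39, (np.float64(-1.1666666666666667), np.float64(-2.0))) side (4.61, 0.57, (np.float64(3.6666666666666665), np.float64(-5.0)))
time_s: 19.4
tcp_pos: [484.4, -63.5, 33.1]
tcp_rot: [-0.001, 0.976, -0.218, 0.0]
wrist_force: [4.6, 5.9, -14.3]
gripper_width: 37.4
grasp_force: 71.4
t 19.4 yaw -2.009 j6 -2.83 F [  4.6   5.9 -14.3] grip 71.4 top (4.75, 0.47, (np.float64(-1.3333333333333333), np.float64(-2.0))) side (4.71, 0.64, (np.float64(3.3333333333333335), np.float64(-5.0)))
```

```bash
python3 -c "
import numpy as np
from scipy.optimize import curve_fit
t=np.array([1.478,1.878,2.58,3.277,3.975,4.274]);n=np.array([2.04,2.24,3.0,3.96,4.63,4.73])
for m,p in((lambda t,b,f:b+1.346*np.cos(t-f),[3.4,4.3]),(lambda t,b,f,A:b+A*np.cos(t-f),[3.4,4.3,1.3])):
    r,c=curve_fit(m,t,n,p);print(r,np.sqrt(np.diag(c)),n-m(t,*r))"
```

```text
[3.38531421 4.42656958] [0.02449223 0.02925434] [-0.02431103 -0.02913703 -0.01881045  0.02433294  0.03360441  0.01432116]
[3.38130888 4.42255905 1.37545877] [0.01096746 0.01280437 0.00712581] [ 0.00753696 -0.00379494 -0.01209465  0.01126356  0.00870658 -0.0116175 ]
```

```bash
python3 -m handwheel '[[0,0,-0.07,0,0,0,20],[0,0,-0.13,0,0,0,20],[0,0,-0.13,0,0,0,20]]' 70; python3 dial.py; python3 -m handwheel '[[0,0,-0.13,0,0,0,85],[0,0,-0.13,0,0,0,85],[0,0,-0.13,0,0,0,85],[0,0,-0.13,0,0,0,85],[0,0,-0.13,0,0,0,85]]' >/dev/null; python3 -m handwheel '[[0,0,0,0,0,0,85],[0,0,0,0,0,-30,85],[0,0,0,0,0,-70,85],[0,0,0,0,0,-110,85],[0,0,0,0,0,-110,85]]'; python3 dial.py
```

```text
time_s: 19.8
tcp_pos: [484.4, -63.4, 33.1]
tcp_rot: [-0.001, 0.988, -0.155, 0.0]
wrist_force: [4.2, 6.5, -14.3]
gripper_width: 37.5
grasp_force: 71.4
t 19.8 yaw -1.882 j6 -2.96 F [  4.2   6.5 -14.3] grip 71.4 top (4.75, 0.47, (np.float64(-1.3333333333333333), np.float64(-1.8333333333333333))) side (4.71, 0.62, (np.float64(3.3333333333333335), np.float64(-4.833333333333333)))
time_s: 20.9
tcp_pos: [487.9, -64.7, 149.1]
tcp_rot: [0.0, 0.996, -0.088, 0.005]
wrist_force: [-0.4, 0.1, 0.7]
gripper_width: 85.1
grasp_force: 0.0
t 20.9 yaw -1.747 j6 -3.1 F [-0.4  0.1  0.7] grip 0.0 top (4.75, 0.46, (np.float64(-1.1666666666666667), np.float64(-1.8333333333333333))) side (4.71, 0.61, (np.float64(3.3333333333333335), np.float64(-4.833333333333333)))
```

The needle holds at its maximum of 4.75 (fit: 4.76) with the hand clear. Handing in.

```bash
python3 -c "
from h import *
print(env.job_done())"
```

```text
the job is handed in; nothing more can be done
None
```

I set the indicator to a third of a turn (needle 2.08 rad) and released it. I then turned the wheel to its high spot (needle about 4.75 rad, within about 0.1 rad of the fitted peak), left it hands off and handed the job in at about 21 s; no verdict came back.

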